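# Unlock the till drawer with a delicate key

### The job

Take the red-headed key from the key stand, slide it gently all the way into the lock on top of the black cash drawer, and turn it clockwise until the drawer springs open; leave the key in the lock and let go. The lock and key are delicate: never push or twist hard, feel for the slot instead. Leave the blue key and everything else on the counter alone.

Things in the scene. Friction and masses are not known exactly. Their poses are not given: they have to be found in the camera images.
- red_key: key with chunky red plastic head, 94 mm long, upright in the stand, blade down. Origin: centre of the blade's lower end; z up. Blade 22 (x) by 5 (y) mm, 46 mm long; steel shoulder 28 x 12 mm above it; head 44 (x) by 14 (y) mm, from 54 to 94 mm above the origin. Pinch the head across its 14 mm (y). 40 to 85 g. Fits the lock either way round
- red_tip (a point): centre of the lower end of the red key's blade (same point and axes as red_key). More than 25 N between this key and the lock or till spoils the key
- blue_key: the same key with a blue head, for another lock, in the other slot of the stand, 100 mm away; not to be moved
- stand: wooden key stand 170 x 60 x 45 mm, fixed; origin centre of its underside, x along its length. Two slots at x = -50 and +50 mm, 38 mm deep, with long sides along x and 1.5 mm of play all round. Red and blue key may be in either slot
- till: black cash drawer case 300 (x) x 300 (y) x 110 mm high, fixed, origin centre of its underside; its drawer opens to its -x. The lock axis is vertical at x = -70, y = 0
- lock_mouth (a point): centre of the lock's round steel rim, 116 mm above the counter, axes as the till's. A funnel, 36 mm wide at the rim and 24 mm wide 6 mm down, leads to the plug face 8 mm down. The whole barrel, with its three points, is sprung: it sinks up to 12 mm when pressed (about 4 N to start, 12 N at 12 mm, then a hard stop) and gives up to 3 mm sideways (2 N per mm)
- lock_face (a point): face of the lock's brass plug on the lock axis, 8 mm below the rim; axes as the till's, they do not turn with the plug. Its slot (24 x 7 mm, 32 mm deep) starts anywhere from 37 degrees anticlockwise to 29 degrees clockwise (seen from above) of the till's x axis; that angle is not measured: see it or feel for it. The plug stays put under a light rub but would be dragged round by a hard one
- lock_floor (a point): floor of the slot on the lock axis, 40 mm below the rim; with the blade's end there the key is fully home. Then the plug turns clockwise seen from above, against about 0.14 N m, to a stop 75 degrees clockwise of the till's x axis; the hidden bolt lets go 40 to 55 degrees clockwise of that axis
- drawer (a joint): how far the till's drawer is out, m: 0 locked shut; springs out by itself to 0.08 when the bolt is drawn. Keep the 80 mm in front of it clear
- meat_hammer: meat hammer lying on the counter, 260 mm long, bystander; origin under the middle of its length, handle to its -x
- spray_bottle: clear spray bottle, 64 mm wide, 182 mm tall, bystander; origin centre of underside
- spice_jar: amber glass jar, 68 mm wide, 100 mm tall, bystander; origin centre of underside
- tin: metal can, 74 mm wide, 110 mm tall, bystander; origin centre of underside
- mug: blue mug, 80 mm wide, 90 mm tall, bystander; origin centre of underside
Not all that is in view belongs to the job. Of the things that look like the red_key, the middle-sized one is meant.

How it is judged:
By the outcome, as a careful person would: the job done as asked, in the order asked, and still so for the second after the job is handed in, with the robot touching nothing.
It also fails if it takes over 51 s, if anything falls off the work surface, if the arm or the gripper's body presses on something with over 40 N, if the wrist force passes 120 N, or if a joint passes its speed limit or range.

### The arm

A 6-joint arm with a two-finger parallel gripper is mounted at the origin on the work surface. World frame = base frame: x ahead of the robot, y to its left, z up, the work surface at z = 0. Lengths are in m, angles in rad, forces in N, time in s.
With the tool pointing down it reaches from about 0.375 to 0.825 m from the base axis. Payload 5.5 kg.
Tool frame: the origin (TCP) lies between the finger pads; the fingertips stand env.nose_length ahead of it and the grasp point (between the pads) lies 6 mm ahead of it (env.nose_length is the distance from the TCP to the fingertips, in m); x points along the fingers, y is the direction in which the jaws open and shut, and the axes are right-handed (so a half turn about x gives the same grasp; the last joint's range is limited). The gripper opens to 85 mm and grips with 20 to 120 N. Pads are 22 mm wide; open, the fingers measure 114 mm over their backs; the gripper's body (76 mm by 85 mm) begins 54 mm behind the grasp point. The pads swing forward as they close: fully open they stand 13 mm farther back than shut.
Start: joints at [1.261, 0.314, -0.047, 1.21, 0, 1.571], TCP at [0.183, 0.571, 0.256] pointing down, gripper open.
Joint ranges: [-2.67, 2.67], [-0.69, 1.73], [-1.03, 1.25], [-2.08, 2.16], [-1.42, 1.45], [-3.14, 3.14]. Speed limits (rad/s): [2.39, 2.39, 3.01, 3.14, 3.14, 3.14].

### API

Orientations are given as a 3x3 rotation matrix whose columns are the frame's x, y, z axes.
In Python, from bench import env gives the robot as it stands.
- The arm moves only by the tool move_arm, never from a script. Its argument "plan" is a list of rows, each an object with "xyz": the shift along the tool's x, y, z in mm, a list of three; "yaw": the turn about the tool's x in rad. A call has 1 to 8 rows; each row is the pose to reach, as a shift and turn from the pose commanded when the call began, along the tool's axes at that moment; what a row does not reach only later rows make up. A row lasts 1/10 s, in which the tool goes at most 50 mm and 8.59 degrees, less where a joint would pass 70% of its speed; a pose out of reach is approached as far as the arm can. A call with a gripper value outside its range is refused whole. "fingers" is the finger opening in mm, from 0 to 85.4, set as the call begins (left out, the last holds). The fingers move at their own pace and stop on an object; "grip_force" is the grip in N (left out, the last holds). Time passes only in rows, so rows that repeat a pose let the fingers close. It gives the time, the measured TCP pose, the force and the opening at its end, in the units of the state.
- env.get_obs(): the state, without advancing time (a new reading comes with each control period).
- env.capture(name): name is "scene" or "top" or "wrist"; returns a dict with "pixels" (420x560x3 uint8, red, green, blue), "z_map" (420x560 float32, m along the optical axis (not along the pixel's ray), 0 where there is no reading), "intrinsics" (3x3 intrinsics, pixels), "T" (4x4, takes a point from camera to world coordinates); the wrist camera has in their place "tool_from_camera" (4x4, takes a point from camera to tool coordinates, whose origin is the TCP and whose axes are the tool frame's). Camera axes: x right, y down, z forward; pixel columns grow to the right and rows downward; lengths in m; the calibration is good to about 2 mm. A picture is of the moment at which its call begins: read the wrist's pose just before it.
- env.finish_job(): hands the job in, once; it reports no verdict.
The state is a dict: "t": time; "joint_pos": joint angles; "dq": joint speeds; "effort": joint torques, N m; "tcp_pos": TCP position; "tcp_rot": TCP orientation; "wrist_force": force on the tool from outside, world axes, zero at the start; "ft_torque": the same for the moment, N m; "gripper_width": opening from 0.0 (shut) to 1.0 (fully open).
Only numpy, scipy, OpenCV 4.12 (cv2) and the standard library are available. Lean on these libraries where they do the work, as an engineer would, in place of code of your own. Each camera call takes 0.05 s, during which the arm holds its last target.

## Working session

There is one attempt and no reset: what is moved stays moved. The work goes in short steps, Python scripts to look and compute and a tool call to move; the robot and the scene stay as the last step left them, time stands still between calls to the robot, and variables do not carry over. Pictures are saved under pics/ and viewed, and the job is handed in when it is done.

Besides the shell and the picture viewer there is one more tool, called in YAML: its name, and indented under it one key for each argument. move_arm: Moves the arm, as the interface text tells. Its arguments: {"type":"object","properties":{"plan":{"type":"array"},"fingers":{"type":"number"},"grip_force":{"type":"number"}},"required":["plan"]}

```bash
ls; mkdir -p pics; cat > h.py <<'E'
import numpy as np, cv2
from bench import env
def cap(n,save=None):
    c=env.capture(n)
    if save: cv2.imwrite('pics/'+save+'.png',c['pixels'][:,:,::-1])
    np.savez('/tmp/'+(save or n)+'.npz',**{k:np.array(v) for k,v in c.items()})
    return c
def world(c,obs=None):
    T=c['T'] if 'T' in c else None
    if T is None:
        M=np.eye(4);M[:3,:3]=obs['tcp_rot'];M[:3,3]=obs['tcp_pos'];T=M@c['tool_from_camera']
    z=c['z_map'];K=np.array(c['intrinsics']);v,u=np.mgrid[:z.shape[0],:z.shape[1]]
    P=np.stack([(u-K[0,2])/K[0,0]*z,(v-K[1,2])/K[1,1]*z,z,np.ones_like(z)],-1)
    return (P@np.array(T).T)[...,:3]
E
python3 - <<'E'
from h import *
o=env.get_obs();print(o, env.nose_length)
cap('scene','s0');cap('top','t0')
E
```

```text
pics
{'t': 0.0, 'joint_pos': array([ 1.26100412e+00,  3.14239011e-01, -4.80654225e-02,  1.21020302e+00,
        2.81097102e-05,  1.57079527e+00]), 'dq': array([ 3.15022056e-04,  1.40079444e-03,  3.50490083e-04, -5.56662911e-04,
       -9.85806267e-06,  6.69089395e-04]), 'effort': array([ 9.89744185e-04, -5.39587784e+01,  3.39751303e+01,  1.94620946e-02,
       -3.47617879e-04,  4.40246879e-06]), 'tcp_pos': array([0.18274626, 0.57093471, 0.25543273]), 'tcp_rot': array([[-5.48426916e-04,  3.04859288e-01,  9.52397246e-01],
       [-1.62110214e-03,  9.52395867e-01, -3.04859780e-01],
       [-9.99998536e-01, -1.71112652e-03, -2.81114845e-05]]), 'wrist_force': array([0.19239978, 0.19899062, 0.55192911]), 'ft_torque': array([0.04537678, 0.03385167, 0.0354475 ]), 'gripper_width': 0.9978088795399135} 0.025
```

View pics/s0.png

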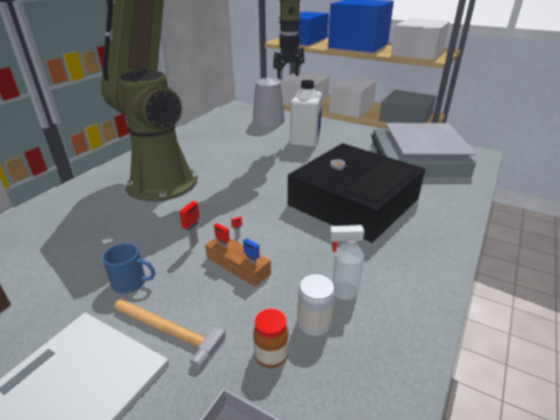

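View pics/t0.png

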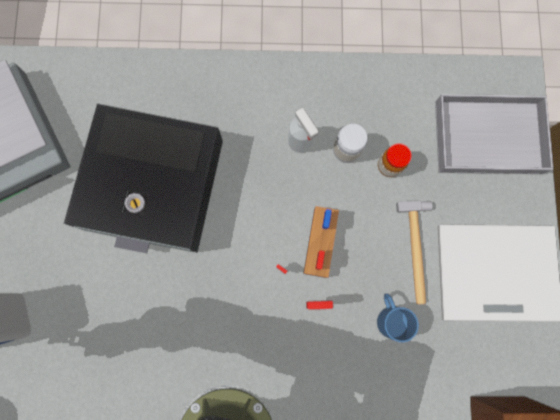

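Three things look like the red key in the top view. The large one is at (319,305), the small one at (282,268), and the one in the wooden stand is at (319,260). The one in the stand, beside the blue key at (327,218), is the middle-sized one and fits the description. I'll measure it and confirm in a crop.

```bash
python3 - <<'E'
from h import *
c=dict(np.load('/tmp/t0.npz'));W=world(c);im=c['pixels'].astype(int)
red=(im[...,0]>150)&(im[...,1]<60)&(im[...,2]<70)
blue=(im[...,2]>110)&(im[...,0]<70)&(im[...,1]<100)
for nm,m in(('red',red),('blue',blue)):
    n,l,st,ce=cv2.connectedComponentsWithStats(m.astype(np.uint8))
    for i in range(1,n):
        if st[i,4]<15: continue
        p=W[l==i]; zt=np.percentile(p[:,2],90); q=p[p[:,2]>zt-.008]
        r=cv2.minAreaRect((q[:,:2]*1000).astype(np.float32))
        print(nm,ce[i].round(),st[i,4],'ztop',zt.round(4),'rect mm',np.round(r[0],1),np.round(r[1],1),round(r[2],1))
# stand
hsv=cv2.cvtColor(c['pixels'],cv2.COLOR_RGB2HSV)
m=(W[...,2]>.035)&(W[...,2]<.052);m[:200]=0;m[285:]=0;m[:,:300]=0;m[:,345:]=0
r=cv2.minAreaRect((W[m][:,:2]*1000).astype(np.float32));print('stand',r,np.median(W[m][:,2]))
m=(W[...,2]>.1)&(W[...,2]<.125);m[:90]=0;m[260:]=0;m[:,:60]=0;m[:,230:]=0
r=cv2.minAreaRect((W[m][:,:2]*1000).astype(np.float32));print('till',r,cv2.boxPoints(r),np.median(W[m][:,2]))
mm=m&(W[...,2]>.1135);mm&=(im.sum(2)>250)
p=W[mm];print('rim',len(p),p.mean(0),p.min(0),p.max(0))
a=cv2.resize(c['pixels'][195:325,260:360],None,fx=4,fy=4,interpolation=2)
b=cv2.resize(c['pixels'][180:230,110:160],(400,400),interpolation=2)
b=np.vstack([b,np.zeros((120,400,3),np.uint8)])
cv2.imwrite('pics/crop0.png',np.hstack([a,b])[:,:,::-1])
E
```

```text
red [398. 156.] 428 ztop 0.1036 rect mm [ 527.  -261.3] [ 55. 483.] 45.0
red [320. 260.] 85 ztop 0.1036 rect mm [ 420.5 -217.8] [11.6 38.6] 80.7
red [320. 305.] 129 ztop 0.1288 rect mm [ 318.2 -213.1] [13.2 54.4] 4.4
stand ((472.19268798828125, -227.2435302734375), (60.871517181396484, 170.8509521484375), 80.50591278076172) 0.04512145426010272
till ((619.2501831054688, 204.39097595214844), (303.2218322753906, 301.22222900390625), 79.3687973022461) [[443.25412  83.16818]
 [739.3059   27.59671]
 [795.2462  325.61377]
 [499.19446 381.18524]] 0.1110012006354697
rim 139 [0.57018899 0.21995382 0.11607599] [0.5074342  0.03295173 0.11352004] [0.78460755 0.37434676 0.12088356]
```

View pics/crop0.png

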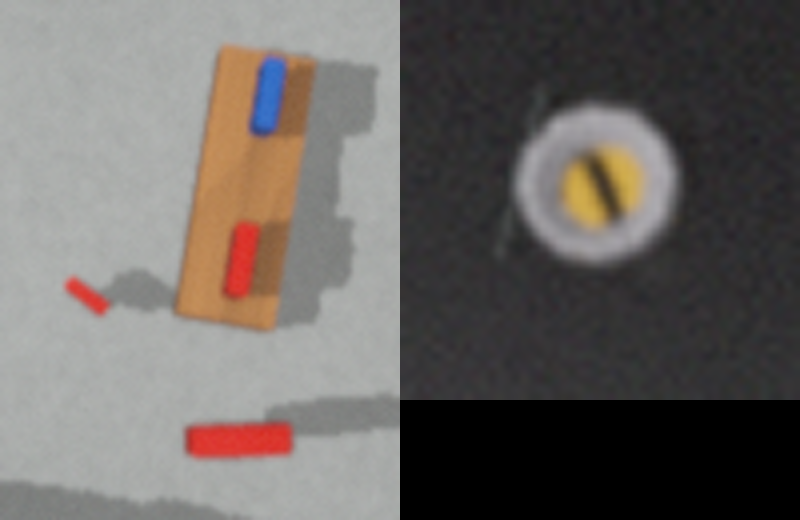

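The crop shows the stand's red key upright beside the blue one. Its head is about 39-44 mm long, against about 54 mm for the tall red one and much less for the tiny one, so it is the middle-sized one. The lock slot appears as a dark line tilted anticlockwise. I'll look at it with the wrist camera on the way.

```bash
cat >> h.py <<'E'
def goto(pos,yang,o=None):
    "shift mm & yaw rad to take TCP to pos (m), tool y axis at world angle yang deg"
    o=o or env.get_obs();R=o['tcp_rot']
    d=R.T@(np.array(pos)-o['tcp_pos'])*1000
    cur=np.degrees(np.arctan2(R[1,1],R[0,1])); dy=(yang-cur+180)%360-180
    return d.round(1),round(float(-np.radians(dy)),3),'cur',round(float(cur),2)
def st():
    o=env.get_obs();R=o['tcp_rot']
    print('t',round(o['t'],2),'tcp',o['tcp_pos'].round(4),'yang',np.degrees(np.arctan2(R[1,1],R[0,1])).round(2),'tilt',R[:2,0].round(4),'F',o['wrist_force'].round(2),'M',o['ft_torque'].round(3),'w',round(o['gripper_width'],3),'q',o['joint_pos'].round(3));return o
E
python3 - <<'E'
from h import *
o=st();c=cap('wrist','w0');print(c['tool_from_camera'],c['intrinsics'])
print(goto((.55,.217,.32),115))
c=dict(np.load('/tmp/t0.npz'));W=world(c);print(W[268,282],W[266,280])
E
```

```text
t 0.1 tcp [0.1828 0.571  0.2555] yang 72.25 tilt [-0.0005 -0.0014] F [-0.83  0.08 -0.2 ] M [-0.011 -0.018 -0.013] w 1.0 q [ 1.261  0.314 -0.048  1.21   0.     1.571]
[[ 2.33892736e-04 -2.59459107e-01  9.65754066e-01 -1.18241299e-01]
 [ 9.99999942e-01  3.00106871e-04 -1.61560036e-04  1.90965482e-06]
 [-2.47911208e-04  9.65754048e-01  2.59459162e-01 -6.44453247e-02]
 [ 0.00000000e+00  0.00000000e+00  0.00000000e+00  1.00000000e+00]] [[320.61246166   0.         281.5404276 ]
 [  0.         320.61246166 205.41907557]
 [  0.           0.           1.        ]]
(array([ -64.1, -225.3,  457.7]), -0.746, 'cur', 72.25)
[ 0.40265166 -0.12980172  0.06362189] [ 0.40690394 -0.12482439  0.07199043]
```

move_arm:
  plan:
    - {"xyz":[0,-112,229],"yaw":-0.37}
    - {"xyz":[20,-225,458],"yaw":-0.74}
    - {"xyz":[20,-225,458],"yaw":-0.74}
    - {"xyz":[20,-225,458],"yaw":-0.74}
    - {"xyz":[20,-225,458],"yaw":-0.74}
    - {"xyz":[20,-225,458],"yaw":-0.74}
    - {"xyz":[20,-225,458],"yaw":-0.74}
    - {"xyz":[20,-225,458],"yaw":-0.74}
  fingers: 40

```text
t: 0.95
tcp_pos: [0.4603, 0.3041, 0.2416]
tcp_rot: [[-0.0, -0.417, 0.909], [0.0, 0.909, 0.417], [-1.0, 0.0, -0.0]]
wrist_force: [0.2, 1.1, 0.3]
gripper_width: 0.469
```

move_arm:
  plan:
    - {"xyz":[0,0,0],"yaw":0}

```text
t: 1.05
tcp_pos: [0.4627, 0.3015, 0.2412]
tcp_rot: [[0.001, -0.411, 0.912], [-0.002, 0.912, 0.411], [-1.0, -0.002, 0.0]]
wrist_force: [-0.9, 0.6, -1.0]
gripper_width: 0.469
```

```bash
python3 - <<'E'
from h import *
o=st();print(goto((.55,.217,.236),115))
E
```

```text
t 1.05 tcp [0.4627 0.3015 0.2412] yang 114.24 tilt [ 0.001 -0.002] F [-0.89  0.59 -1.  ] M [-0.005  0.073  0.048] w 0.469 q [ 0.579  0.231 -0.191  1.149 -0.002  0.156]
(array([   5.5, -112.9,   44.9]), -0.013, 'cur', 114.24)
```

move_arm:
  plan:
    - {"xyz":[3,-45,18],"yaw":0}
    - {"xyz":[5,-90,36],"yaw":0}
    - {"xyz":[5,-113,45],"yaw":0}
    - {"xyz":[5,-113,45],"yaw":0}
    - {"xyz":[5,-113,45],"yaw":0}
    - {"xyz":[5,-113,45],"yaw":0}

```text
t: 1.65
tcp_pos: [0.5464, 0.2227, 0.2367]
tcp_rot: [[-0.001, -0.418, 0.908], [0.0, 0.908, 0.418], [-1.0, 0.0, -0.001]]
wrist_force: [-1.2, 0.9, -0.2]
gripper_width: 0.47
```

```bash
python3 - <<'E'
from h import *
o=st();c=cap('wrist','w1');W=world(c,o);np.save('/tmp/w1W.npy',W)
E
```

```text
t 1.65 tcp [0.5464 0.2227 0.2367] yang 114.71 tilt [-0.0008  0.0001] F [-1.2   0.85 -0.24] M [ 0.03   0.009 -0.006] w 0.47 q [ 0.387  0.303 -0.106  1.162  0.    -0.045]
```

View pics/w1.png

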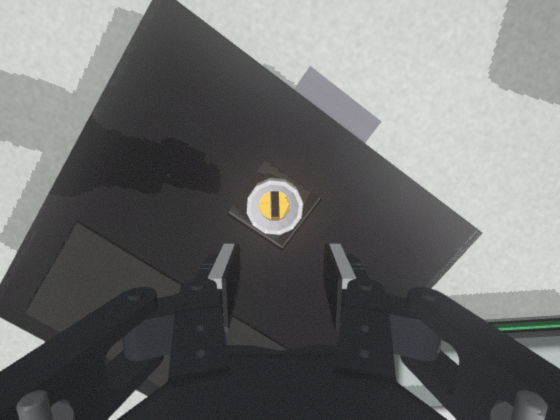

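The lock rim is centred at pixel (275,207). The slot is a dark vertical bar at (275,205), lying along the tool's z axis. I'll measure both.

```bash
python3 - <<'E'
from h import *
c=dict(np.load('/tmp/w1.npz'));W=np.load('/tmp/w1W.npy');im=c['pixels'].astype(int)
sub=np.s_[165:250,235:320]
p=W[sub].reshape(-1,3);m=(p[:,2]>.1135)&(p[:,2]<.12)
r=p[m];(cx,cy),rad=cv2.minEnclosingCircle((r[:,:2]*1000).astype(np.float32));print('rim',len(r),r.mean(0),np.median(r[:,2]),cx,cy,rad)
# fit circle with all rim pixels: bright
hsv=cv2.cvtColor(c['pixels'],cv2.COLOR_RGB2HSV)
yel=np.zeros(im.shape[:2],bool);yel[sub]=((im[...,0]-im[...,2])>80)[sub]
hull=cv2.convexHull(np.argwhere(yel)[:,::-1].astype(np.int32))
hm=np.zeros(im.shape[:2],np.uint8);cv2.fillConvexPoly(hm,hull,1)
slot=(hm>0)&(im.sum(2)<200)
print(yel.sum(),slot.sum(),'plane z at yellow',np.median(W[yel][:,2]))
# project pixels on plane z=.108
o=dict(np.load('/tmp/w1.npz'))
z0=np.median(W[yel][:,2])
# camera centre from two depths: use ray via intrinsics
K=c['intrinsics'];T=c['tool_from_camera']
obs=env.get_obs();M=np.eye(4);M[:3,:3]=obs['tcp_rot'];M[:3,3]=obs['tcp_pos'];T=M@T
def proj(mask,z):
    v,u=np.nonzero(mask);d=np.stack([(u-K[0,2])/K[0,0],(v-K[1,2])/K[1,1],np.ones(len(u))],1)@T[:3,:3].T
    s=(z-T[2,3])/d[:,2];return (T[:3,3]+d*s[:,None])[:,:2]
q=proj(slot,.108);print('slot c',q.mean(0));e,vv=np.linalg.eigh(np.cov(q.T));d=vv[:,1];print(np.sqrt(e*12)*1000,np.degrees(np.arctan2(d[1],d[0])))
y=proj(hm>0,.108);print('face c',y.mean(0))
# edges of till
m=(W[...,2]>.105)&(W[...,2]<.113)
print(W[380-300,300])
b=proj((im.min(2)>110)&(np.indices(im.shape[:2])[0]>165)&(np.indices(im.shape[:2])[0]<250)&(abs(np.indices(im.shape[:2])[1]-275)<40),.116);
(cx,cy),rad=cv2.minEnclosingCircle((b*1000).astype(np.float32));print('rim2',cx,cy,rad,len(b))
cv2.imwrite('pics/w1c.png',cv2.resize(c['pixels'][160:255,225:325],(800,600)[0:2],interpolation=2)[:,:,::-1])
E
```

```text
rim 1208 [0.54985072 0.21721503 0.11591549] 0.11611023845779207 549.9547729492188 217.2781219482422 21.966238021850586
468 5 plane z at yellow 0.1083125754999788
slot c [0.5440328  0.21506942]
[5.05105968 9.05270069] -143.52990252994647
face c [0.55024453 0.21753931]
[0.45118773 0.19573324 0.05849085]
rim2 549.58642578125 217.14193725585938 22.882169723510742 1888
```

View pics/w1c.png

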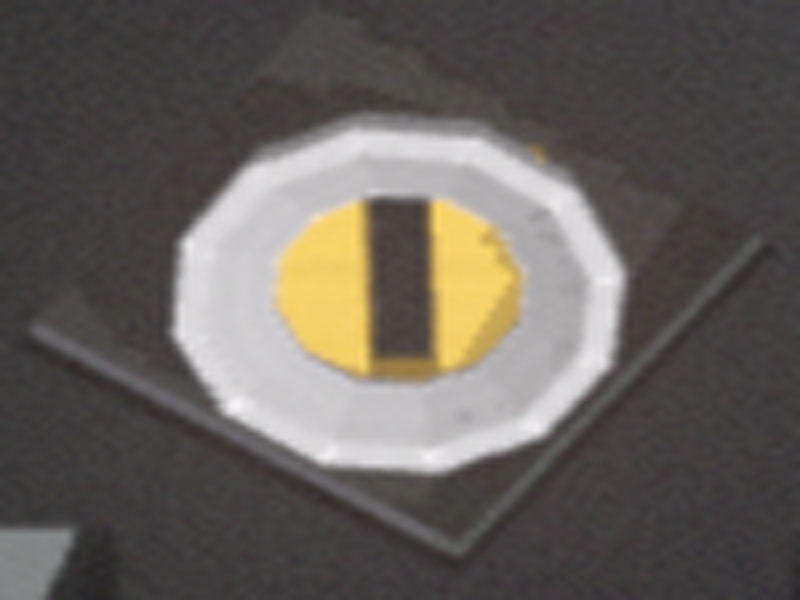

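```bash
python3 - <<'E'
from h import *
c=dict(np.load('/tmp/w1.npz'));im=c['pixels'].astype(int)
K=c['intrinsics'];obs=env.get_obs();M=np.eye(4);M[:3,:3]=obs['tcp_rot'];M[:3,3]=obs['tcp_pos'];T=M@c['tool_from_camera']
def pj(u,v,z):
    d=T[:3,:3]@np.array([(u-K[0,2])/K[0,0],(v-K[1,2])/K[1,1],1]);return (T[:3,3]+d*(z-T[2,3])/d[2])[:2]
L=[];R=[]
s=(im[...,0]-im[...,2]).astype(float)
for v in range(193,216):
    row=s[v,262:288];d=np.diff(row)
    def edge(d,sg,lo,hi):
        w=np.clip(sg*d[lo:hi],0,None);return 262+.5+(w*np.arange(lo,hi)).sum()/w.sum()
    l=edge(d,-1,4,13);r=edge(d,1,13,22);L.append(pj(l,v,.108));R.append(pj(r,v,.108))
for e in (L,R):
    a=cv2.fitLine(np.array(e,np.float32)*1000,cv2.DIST_HUBER,0,.01,.001).ravel();print(np.degrees(np.arctan2(a[1],a[0])),a[2:])
Ce=(np.array(L)+np.array(R))/2
a=cv2.fitLine(np.array(Ce,np.float32)*1000,cv2.DIST_HUBER,0,.01,.001).ravel();print(np.degrees(np.arctan2(a[1],a[0])),a[2:])
n=np.array([-a[1],a[0]]);print('offset of lock centre (550.1,217.3) from slot line',n@(np.array([550.1,217.3])-a[2:]))
print(s[204,262:288].astype(int))
print(goto((.4228,-.2189,.20),80.5))
E
```

```text
25.5313 [551.32855 214.78166]
26.27022 [546.41626 219.34909]
25.991404 [550.37427 217.81209]
offset of lock centre (550.1,217.3) from slot line -0.34010131234190316
[138 140 139 140 140 140 140 139 119  52  13  13  10  13  12  14  46 119
 140 139 142 137 140 140 142 141]
(array([  36.8, -349.5, -297. ]), 0.597, 'cur', 114.73)
```

move_arm:
  plan:
    - {"xyz":[2,-38,-32],"yaw":0.06}
    - {"xyz":[4,-76,-65],"yaw":0.13}
    - {"xyz":[6,-114,-97],"yaw":0.19}
    - {"xyz":[8,-152,-129],"yaw":0.26}
    - {"xyz":[12,-190,-162],"yaw":0.32}
    - {"xyz":[15,-228,-194],"yaw":0.39}
    - {"xyz":[18,-266,-226],"yaw":0.45}
    - {"xyz":[20,-304,-258],"yaw":0.52}

```text
t: 2.5
tcp_pos: [0.4388, -0.1627, 0.2171]
tcp_rot: [[0.001, 0.09, 0.996], [-0.0, 0.996, -0.09], [-1.0, -0.0, 0.001]]
wrist_force: [0.5, -0.2, -0.5]
gripper_width: 0.467
```

move_arm:
  plan:
    - {"xyz":[2,-38,-56],"yaw":0.07}
    - {"xyz":[2,-38,-56],"yaw":0.07}
    - {"xyz":[2,-38,-56],"yaw":0.07}
    - {"xyz":[2,-38,-56],"yaw":0.07}

```text
t: 2.9
tcp_pos: [0.3809, -0.1943, 0.2152]
tcp_rot: [[0.001, 0.159, 0.987], [-0.0, 0.987, -0.159], [-1.0, 0.0, 0.001]]
wrist_force: [-0.4, 0.5, -1.3]
gripper_width: 0.466
```

```bash
python3 - <<'E'
from h import *
o=st();print(goto((.4228,-.2189,.215),80.5))
c=cap('wrist','w2');W=world(c,o);np.save('/tmp/w2W.npy',W)
im=c['pixels'].astype(int)
red=(im[...,0]>120)&(im[...,1]<60)&(im[...,2]<70)
n,l,s_,ce=cv2.connectedComponentsWithStats(red.astype(np.uint8))
for i in range(1,n):
    if s_[i,4]<60: continue
    p=W[l==i];zt=np.percentile(p[:,2],90);q=p[p[:,2]>zt-.006];r=cv2.minAreaRect((q[:,:2]*1000).astype(np.float32))
    print(ce[i].round(),s_[i,4],zt.round(4),r,q.mean(0))
E
```

```text
t 2.9 tcp [ 0.3809 -0.1943  0.2152] yang 80.87 tilt [ 0.0014 -0.0001] F [-0.39  0.52 -1.28] M [ 0.048 -0.021 -0.   ] w 0.466 q [-4.720e-01  1.200e-02 -5.030e-01  1.055e+00  1.000e-03 -3.130e-01]
(array([  0.3, -17.6,  45.2]), 0.007, 'cur', 80.87)
[231. 133.] 1176 0.1273 ((318.9009704589844, -213.10609436035156), (17.896408081054688, 57.69109344482422), 2.446162700653076) [ 0.32048252 -0.21683612  0.12639455]
[261. 254.] 1084 0.1021 ((422.0848693847656, -218.0960693359375), (13.635770797729492, 43.000343322753906), 80.37031555175781) [ 0.42043654 -0.21747211  0.10099198]
```

View pics/w2.png

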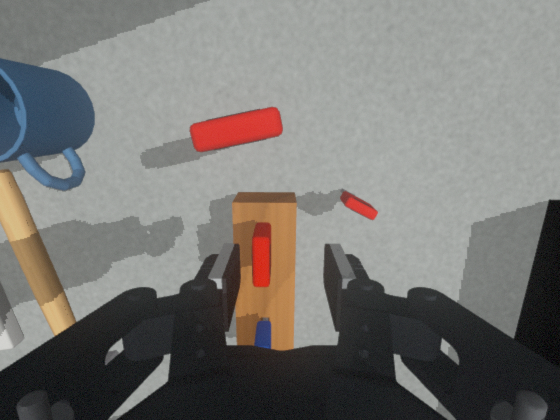

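The stand's red key is at pixel (261,254), world (422,-218), with its head along -9.6°. I'll centre over it, then go down.

move_arm:
  plan:
    - {"xyz":[0,-17,44],"yaw":0.007}
    - {"xyz":[0,-17,44],"yaw":0.007}
    - {"xyz":[0,-17,44],"yaw":0.007}
    - {"xyz":[0,-17,44],"yaw":0.007}

```text
t: 3.35
tcp_pos: [0.4214, -0.2177, 0.2146]
tcp_rot: [[-0.001, 0.164, 0.986], [0.0, 0.986, -0.164], [-1.0, 0.0, -0.001]]
wrist_force: [-0.8, 0.1, 0.5]
gripper_width: 0.466
```

```bash
python3 - <<'E'
from h import *
o=st();print(goto((.4222,-.2183,.090),80.4))
E
```

```text
t 3.35 tcp [ 0.4214 -0.2177  0.2146] yang 80.55 tilt [-0.0006  0.0005] F [-0.8   0.08  0.51] M [0.011 0.053 0.012] w 0.466 q [-0.477  0.102 -0.408  1.062  0.    -0.312]
(array([124.6,  -0.5,   1. ]), 0.003, 'cur', 80.55)
```

move_arm:
  plan:
    - {"xyz":[40,-0.5,1],"yaw":0.003}
    - {"xyz":[80,-0.5,1],"yaw":0.003}
    - {"xyz":[110,-0.5,1],"yaw":0.003}
    - {"xyz":[124,-0.5,1],"yaw":0.003}
    - {"xyz":[124,-0.5,1],"yaw":0.003}
    - {"xyz":[124,-0.5,1],"yaw":0.003}
    - {"xyz":[124,-0.5,1],"yaw":0.003}

```text
t: 4.05
tcp_pos: [0.423, -0.2196, 0.0922]
tcp_rot: [[0.002, 0.169, 0.986], [-0.001, 0.986, -0.169], [-1.0, -0.001, 0.002]]
wrist_force: [-0.3, 0.2, 0.0]
gripper_width: 0.47
```

```bash
python3 - <<'E'
from h import *
o=st();print(goto((.4222,-.2183,.090),80.4))
c=cap('wrist','w3')
E
```

```text
t 4.05 tcp [ 0.423  -0.2196  0.0922] yang 80.29 tilt [ 0.0021 -0.0011] F [-0.34  0.21  0.02] M [-0.015 -0.036 -0.019] w 0.47 q [-0.479  0.218 -0.577  0.773  0.    -0.309]
(array([ 2.2,  1.2, -1. ]), -0.002, 'cur', 80.29)
```

View pics/w3.png

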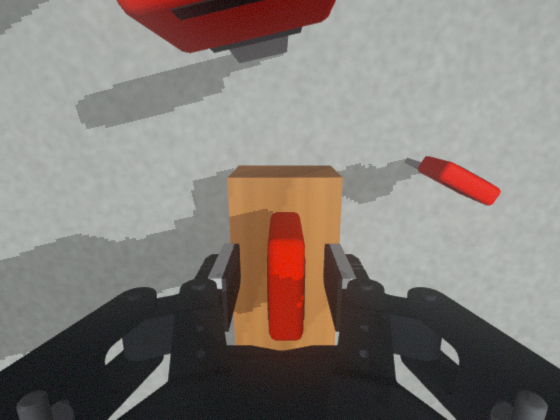

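The red key at (286,275) stands between the fingertips at (230,275) and (343,275). Now I'll close on it.

move_arm:
  plan:
    - {"xyz":[2,1,-1],"yaw":0}
    - {"xyz":[2,1,-1],"yaw":0}
    - {"xyz":[2,1,-1],"yaw":0}
    - {"xyz":[2,1,-1],"yaw":0}
    - {"xyz":[2,1,-1],"yaw":0}
    - {"xyz":[2,1,-1],"yaw":0}
  fingers: 0
  grip_force: 60

```text
t: 4.7
tcp_pos: [0.4215, -0.2182, 0.0893]
tcp_rot: [[0.001, 0.169, 0.986], [0.0, 0.986, -0.169], [-1.0, 0.0, 0.001]]
wrist_force: [-0.6, -0.2, 6.4]
gripper_width: 0.155
```

```bash
python3 - <<'E'
from h import *
o=st()
E
```

```text
t 4.7 tcp [ 0.4215 -0.2182  0.0893] yang 80.27 tilt [0.0007 0.    ] F [-0.61 -0.15  6.39] M [0.402 0.322 0.061] w 0.155 q [-0.478  0.22  -0.583  0.767  0.    -0.308]
```

move_arm:
  plan:
    - {"xyz":[-10,0,0],"yaw":0}
    - {"xyz":[-30,0,0],"yaw":0}
    - {"xyz":[-60,0,0],"yaw":0}
    - {"xyz":[-95,0,0],"yaw":0}
    - {"xyz":[-130,0,0],"yaw":0}
    - {"xyz":[-140,0,0],"yaw":0}
    - {"xyz":[-140,0,0],"yaw":0}
    - {"xyz":[-140,0,0],"yaw":0}

```text
t: 5.5
tcp_pos: [0.4207, -0.218, 0.2279]
tcp_rot: [[-0.001, 0.169, 0.986], [0.0, 0.986, -0.169], [-1.0, 0.0, -0.001]]
wrist_force: [-0.7, -0.1, -0.3]
gripper_width: 0.159
```

```bash
python3 - <<'E'
from h import *
o=st();c=cap('wrist','w4');cap('scene','s4')
print(goto((.5501,.2174,.26),116))
E
```

```text
t 5.5 tcp [ 0.4207 -0.218   0.2279] yang 80.27 tilt [-0.0011  0.0005] F [-0.69 -0.11 -0.27] M [-0.032 -0.031 -0.003] w 0.159 q [-0.478  0.093 -0.387  1.092 -0.    -0.308]
(array([-32.7, 450.8,  54.4]), -0.624, 'cur', 80.27)
```

View pics/w4.png

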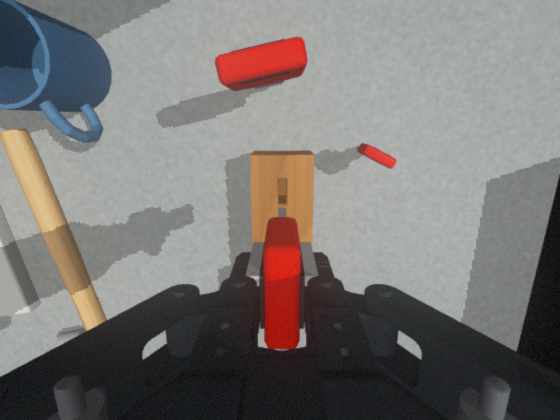

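View pics/s4.png

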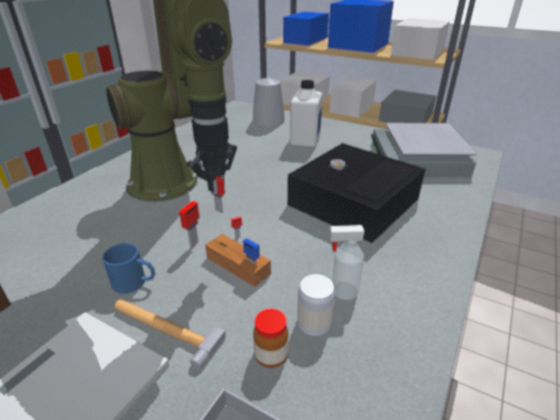

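The key is held: its head is at (282,285) in the wrist image, and the slot it left at (282,190) is empty. I'll measure how it sits in the hand.

```bash
python3 - <<'E'
from h import *
c=dict(np.load('/tmp/w4.npz'));im=c['pixels'].astype(int)
W=world({**c,'T':c['tool_from_camera']})*1000
red=(im[...,0]>90)&(im[...,1]<60)&(im[...,2]<70)
m=red.copy();m[:200]=0
p=W[m];p=p[p[:,0]<45]
print(len(p),np.percentile(p,[1,5,50,95,99],axis=0).round(1))
top=p[p[:,0]<np.percentile(p[:,0],5)+3]
r=cv2.minAreaRect(top[:,1:].astype(np.float32));print('top face y,z',r)
# front face points
# yaw/edges
K=c['intrinsics']
# blade / dark tip visible at rows 205-225
print(W[208:222:3,276:290:4].round(1).reshape(-1,3))
E
```

```text
4495 [[-13.4  -6.8 -20.8]
 [-12.9  -6.2 -20.6]
 [-11.7  -0.2  -6.7]
 [ 12.    5.7  18.3]
 [ 20.7   6.4  21.2]]
top face y,z ((-0.2999138832092285, -20.834442138671875), (87.2429428100586, 13.681483268737793), 89.42845916748047)
[[181.6  -5.6  18.7]
 [ 80.3  -1.2  -9.4]
 [ 79.1   1.4  -9.7]
 [182.7   6.1  19. ]
 [182.6  -5.6  22. ]
 [ 73.4  -1.1  -9.4]
 [ 72.8   1.3  -9.5]
 [181.9   6.1  21.8]
 [182.7  -5.6  25.1]
 [ 64.9  -1.1 -10. ]
 [ 67.    1.3  -9.4]
 [182.4   6.1  25. ]
 [ 23.8  -2.8 -20.8]
 [ 25.3  -0.9 -20.3]
 [ 24.    1.  -20.7]
 [ 24.2   2.8 -20.6]
 [ 19.9  -2.7 -20.5]
 [ 20.1  -0.9 -20.5]
 [ 20.5   0.9 -20.3]
 [ 20.6   2.7 -20.3]]
```

move_arm:
  plan:
    - {"xyz":[-10,40,5],"yaw":-0.05}
    - {"xyz":[-12,85,10],"yaw":-0.11}
    - {"xyz":[-12,130,15],"yaw":-0.17}
    - {"xyz":[-12,175,21],"yaw":-0.24}
    - {"xyz":[-12,220,26],"yaw":-0.3}
    - {"xyz":[-12,265,32],"yaw":-0.36}
    - {"xyz":[-12,310,37],"yaw":-0.42}
    - {"xyz":[-12,350,42],"yaw":-0.48}

```text
t: 6.4
tcp_pos: [0.5212, 0.1217, 0.2391]
tcp_rot: [[-0.003, -0.308, 0.951], [-0.001, 0.951, 0.308], [-1.0, 0.0, -0.003]]
wrist_force: [1.0, -0.6, -0.6]
gripper_width: 0.154
```

```bash
python3 - <<'E'
from h import *
o=st();print(goto((.5492,.2170,.235),116))
E
```

```text
t 6.4 tcp [0.5212 0.1217 0.2391] yang 107.96 tilt [-0.0025 -0.0006] F [ 0.95 -0.59 -0.59] M [-0.021 -0.037  0.076] w 0.154 q [ 0.229  0.202 -0.232  1.139  0.    -0.084]
(array([ 4. , 82. , 56.1]), -0.14, 'cur', 107.96)
```

move_arm:
  plan:
    - {"xyz":[2,40,27],"yaw":-0.07}
    - {"xyz":[3,80,54],"yaw":-0.14}
    - {"xyz":[3,80,54],"yaw":-0.14}
    - {"xyz":[3,80,54],"yaw":-0.14}
    - {"xyz":[3,80,54],"yaw":-0.14}
    - {"xyz":[3,80,54],"yaw":-0.14}

```text
t: 7.0
tcp_pos: [0.5483, 0.211, 0.2374]
tcp_rot: [[-0.001, -0.434, 0.901], [-0.001, 0.901, 0.434], [-1.0, -0.0, -0.001]]
wrist_force: [0.1, -1.3, 0.1]
gripper_width: 0.156
```

```bash
python3 - <<'E'
from h import *
o=st();print(goto((.5492,.2170,.235),116))
c=cap('wrist','w5')
print(env.get_obs()['tcp_pos'])
E
```

```text
t 7.0 tcp [0.5483 0.211  0.2374] yang 115.69 tilt [-0.0009 -0.0006] F [ 0.08 -1.35  0.07] M [-0.013 -0.022  0.006] w 0.156 q [ 0.367  0.299 -0.111  1.163 -0.    -0.081]
(array([2.4, 5. , 3.4]), -0.005, 'cur', 115.69)
[0.54850913 0.21102594 0.23769631]
```

View pics/w5.png

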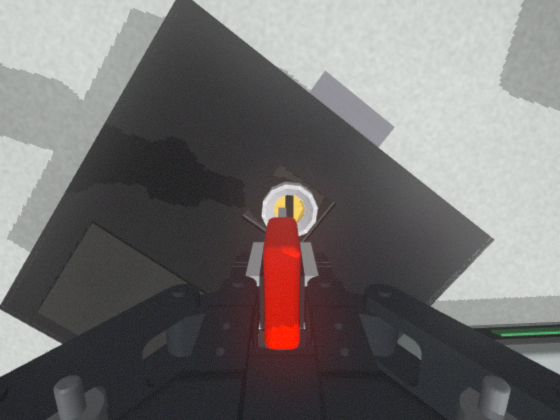

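The blade tip at (282,212) is just in front of the slot at (290,205). I'll correct sideways and go down to just above the rim.

move_arm:
  plan:
    - {"xyz":[0,5,3.5],"yaw":-0.005}
    - {"xyz":[15,5,3.5],"yaw":-0.005}
    - {"xyz":[29,5,3.5],"yaw":-0.005}
    - {"xyz":[29,5,3.5],"yaw":-0.005}
    - {"xyz":[29,5,3.5],"yaw":-0.005}
    - {"xyz":[29,5,3.5],"yaw":-0.005}

```text
t: 7.65
tcp_pos: [0.55, 0.2184, 0.2093]
tcp_rot: [[0.001, -0.44, 0.898], [0.0, 0.898, 0.44], [-1.0, -0.0, 0.001]]
wrist_force: [-0.3, -0.3, -0.2]
gripper_width: 0.156
```

```bash
python3 - <<'E'
from h import *
o=st();print(goto((.5492,.2170,.207),116))
c=cap('wrist','w6')
o=st();print(goto((.5492,.2170,.207),116))
cv2.imwrite('pics/w6c.png',cv2.resize(c['pixels'][170:240,240:333],(744,560),interpolation=2)[:,:,::-1])
E
```

```text
t 7.65 tcp [0.55   0.2184 0.2093] yang 116.07 tilt [0.0005 0.0002] F [-0.32 -0.26 -0.19] M [0.017 0.01  0.023] w 0.156 q [ 0.378  0.319 -0.147  1.104  0.    -0.077]
(array([ 2.3, -0.9, -1.3]), 0.001, 'cur', 116.07)
t 7.7 tcp [0.5501 0.2185 0.2094] yang 116.08 tilt [0.0009 0.0003] F [-0.31  1.08 -0.12] M [-0.017  0.014  0.027] w 0.153 q [ 0.378  0.319 -0.147  1.103 -0.    -0.077]
(array([ 2.4, -0.9, -1.5]), 0.001, 'cur', 116.08)
```

View pics/w6c.png

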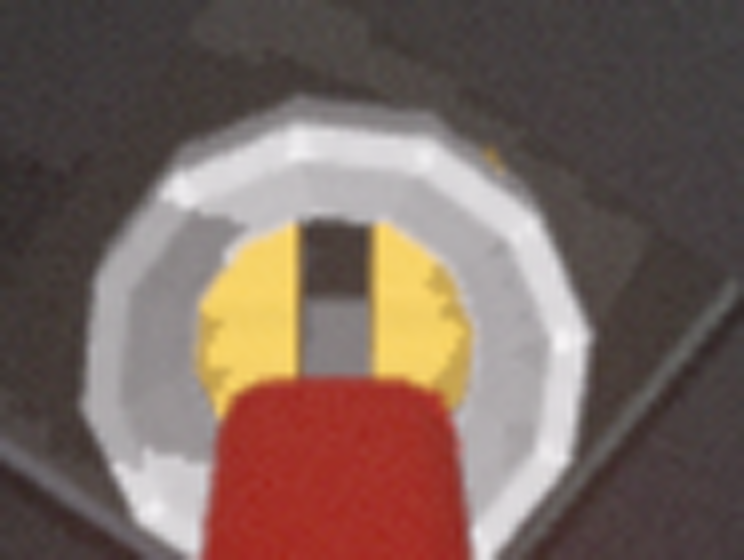

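The blade lines up with the slot across its width: blade columns are 300-372 and slot columns 298-374 in the crop. Next I'll check along the slot.

```bash
python3 - <<'E'
from h import *
c=dict(np.load('/tmp/w6.npz'));K=c['intrinsics'];T=c['tool_from_camera']
W=world({**c,'T':T})*1000
print(W[198:216,282].round(1))
def pj(v,x):
    d=T[:3,:3]@np.array([0,(v-K[1,2])/K[1,1],1]);return ((T[:3,3]+d*(x-T[0,3])/d[0])*1000).round(2)
print('tip front edge',pj(207.2,.0815),'slot end',pj(197.7,.2094-.108))
# rim circle z centre: using rim depth pts
m=np.zeros(W.shape[:2],bool);m[170:250,240:333]=1
m&=(abs(W[...,0]-(209.4-116))<1.5)
p=W[m];print(len(p),p.min(0),p.max(0))
E
```

```text
[[109.9  -0.5  -9.1]
 [110.2  -0.5  -8.3]
 [109.8  -0.5  -7.6]
 [108.4  -0.5  -7.2]
 [109.6  -0.5  -6.2]
 [108.8  -0.5  -5.6]
 [110.3  -0.5  -4.5]
 [110.7  -0.5  -3.6]
 [108.8  -0.5  -3.4]
 [110.7  -0.5  -2.1]
 [ 80.1  -0.5  -9.8]
 [ 79.6  -0.5  -9.3]
 [ 74.9  -0.5  -9.9]
 [ 72.4  -0.5 -10. ]
 [ 70.   -0.5 -10.1]
 [ 68.6  -0.5  -9.8]
 [ 65.9  -0.6 -10. ]
 [ 64.6  -0.6  -9.8]]
tip front edge [81.5  -0.82 -9.94] slot end [101.4   -0.8  -11.42]
981 [ 91.90058183 -22.50533686 -22.60103881] [94.89821156 20.71848047 17.36768208]
```

move_arm:
  plan:
    - {"xyz":[4,0,-0.7],"yaw":0}
    - {"xyz":[8,0,-0.7],"yaw":0}
    - {"xyz":[12,0,-0.7],"yaw":0}
    - {"xyz":[16,0,-0.7],"yaw":0}
    - {"xyz":[16,0,-0.7],"yaw":0}
    - {"xyz":[16,0,-0.7],"yaw":0}

```text
t: 8.3
tcp_pos: [0.549, 0.218, 0.1926]
tcp_rot: [[-0.0, -0.44, 0.898], [-0.0, 0.898, 0.44], [-1.0, 0.0, -0.0]]
wrist_force: [-0.1, 0.1, -0.9]
gripper_width: 0.152
```

```bash
python3 - <<'E'
from h import *
o=st()
E
```

```text
t 8.3 tcp [0.549  0.218  0.1926] yang 116.08 tilt [-0.0004 -0.0002] F [-0.06  0.13 -0.92] M [0.03  0.03  0.028] w 0.152 q [ 0.378  0.328 -0.174  1.069 -0.    -0.077]
```

move_arm:
  plan:
    - {"xyz":[2,0,0],"yaw":0}
    - {"xyz":[4,0,0],"yaw":0}
    - {"xyz":[6,0,0],"yaw":0}
    - {"xyz":[6,0,0],"yaw":0}

```text
t: 8.7
tcp_pos: [0.5489, 0.218, 0.1865]
tcp_rot: [[-0.0, -0.44, 0.898], [-0.0, 0.898, 0.44], [-1.0, 0.0, -0.001]]
wrist_force: [-0.0, -0.0, 0.4]
gripper_width: 0.157
```

```bash
python3 - <<'E'
from h import *
o=st();c=cap('wrist','w7')
cv2.imwrite('pics/w7c.png',cv2.resize(c['pixels'][170:240,240:333],(744,560),interpolation=2)[:,:,::-1])
E
```

```text
t 8.7 tcp [0.5489 0.218  0.1865] yang 116.08 tilt [-0.0005 -0.0002] F [-0.04 -0.01  0.37] M [-0.045 -0.008 -0.015] w 0.157 q [ 0.378  0.332 -0.184  1.056  0.    -0.077]
```

View pics/w7c.png

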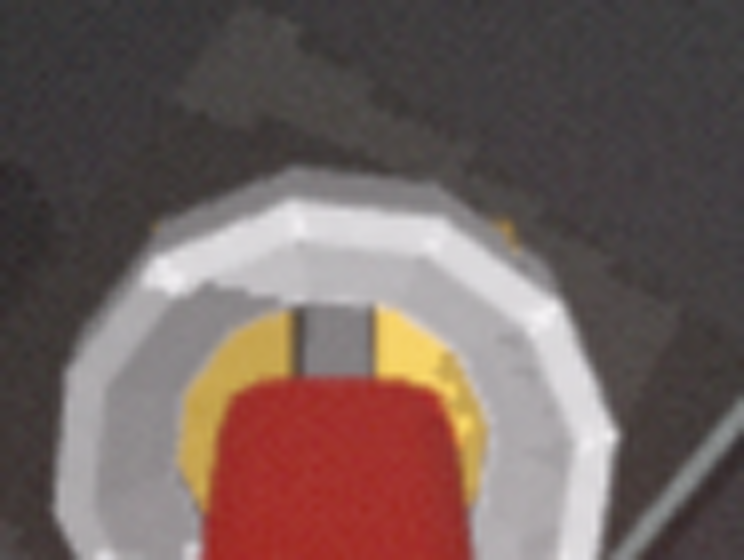

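The blade's end is inside the slot: blade columns are 304-370 and slot columns 292-376. The force is near zero. I'll slide on gently.

move_arm:
  plan:
    - {"xyz":[2,-0.3,0],"yaw":0}
    - {"xyz":[4,-0.3,0],"yaw":0}
    - {"xyz":[6,-0.3,0],"yaw":0}
    - {"xyz":[8,-0.3,0],"yaw":0}
    - {"xyz":[8,-0.3,0],"yaw":0}

```text
t: 9.25
tcp_pos: [0.549, 0.2177, 0.1784]
tcp_rot: [[-0.001, -0.44, 0.898], [-0.0, 0.898, 0.44], [-1.0, 0.0, -0.001]]
wrist_force: [-0.5, 0.1, -0.8]
gripper_width: 0.153
```

```bash
python3 - <<'E'
from h import *
o=st()
E
```

```text
t 9.25 tcp [0.549  0.2177 0.1784] yang 116.08 tilt [-0.0006 -0.0003] F [-0.53  0.11 -0.82] M [ 0.002 -0.016 -0.012] w 0.153 q [ 0.378  0.337 -0.195  1.039 -0.    -0.078]
```

move_arm:
  plan:
    - {"xyz":[2,0,0],"yaw":0}
    - {"xyz":[4,0,0],"yaw":0}
    - {"xyz":[6,0,0],"yaw":0}
    - {"xyz":[8,0,0],"yaw":0}
    - {"xyz":[10,0,0],"yaw":0}
    - {"xyz":[10,0,0],"yaw":0}

```text
t: 9.85
tcp_pos: [0.549, 0.2177, 0.1684]
tcp_rot: [[-0.001, -0.44, 0.898], [-0.0, 0.898, 0.44], [-1.0, 0.0, -0.001]]
wrist_force: [-0.4, -0.5, -0.2]
gripper_width: 0.157
```

```bash
python3 - <<'E'
from h import *
o=st()
E
```

```text
t 9.85 tcp [0.549  0.2177 0.1684] yang 116.08 tilt [-0.0005 -0.0002] F [-0.38 -0.48 -0.16] M [ 0.007  0.012 -0.042] w 0.157 q [ 0.378  0.344 -0.209  1.018 -0.    -0.078]
```

move_arm:
  plan:
    - {"xyz":[2,0,0],"yaw":0}
    - {"xyz":[4,0,0],"yaw":0}
    - {"xyz":[6,0,0],"yaw":0}
    - {"xyz":[8,0,0],"yaw":0}
    - {"xyz":[8,0,0],"yaw":0}

```text
t: 10.35
tcp_pos: [0.549, 0.2177, 0.1604]
tcp_rot: [[-0.001, -0.44, 0.898], [-0.0, 0.898, 0.44], [-1.0, 0.0, -0.001]]
wrist_force: [-0.2, 0.4, -0.3]
gripper_width: 0.156
```

move_arm:
  plan:
    - {"xyz":[1,0,0],"yaw":0}
    - {"xyz":[2,0,0],"yaw":0}
    - {"xyz":[2,0,0],"yaw":0}

```text
t: 10.65
tcp_pos: [0.5492, 0.2178, 0.1587]
tcp_rot: [[-0.0, -0.44, 0.898], [-0.0, 0.898, 0.44], [-1.0, 0.0, -0.0]]
wrist_force: [-0.3, -0.3, -0.3]
gripper_width: 0.156
```

```bash
python3 - <<'E'
from h import *
o=st()
E
```

```text
t 10.65 tcp [0.5492 0.2178 0.1587] yang 116.08 tilt [-0.0002 -0.    ] F [-0.28 -0.33 -0.3 ] M [ 0.013 -0.009  0.028] w 0.156 q [ 0.378  0.351 -0.223  0.997  0.    -0.078]
```

move_arm:
  plan:
    - {"xyz":[1,0,0],"yaw":0}
    - {"xyz":[1,0,0],"yaw":0}

```text
t: 10.85
tcp_pos: [0.5495, 0.2179, 0.1582]
tcp_rot: [[0.001, -0.44, 0.898], [0.0, 0.898, 0.44], [-1.0, -0.0, 0.001]]
wrist_force: [0.8, 0.8, 1.1]
gripper_width: 0.157
```

move_arm:
  plan:
    - {"xyz":[1,0,0],"yaw":0}
    - {"xyz":[1,0,0],"yaw":0}

```text
t: 11.05
tcp_pos: [0.5496, 0.2179, 0.1573]
tcp_rot: [[0.001, -0.44, 0.898], [0.0, 0.898, 0.44], [-1.0, -0.0, 0.001]]
wrist_force: [0.1, -0.2, 4.3]
gripper_width: 0.158
```

move_arm:
  plan:
    - {"xyz":[1,0,0],"yaw":0}
    - {"xyz":[1,0,0],"yaw":0}
    - {"xyz":[1,0,0],"yaw":0}

```text
t: 11.35
tcp_pos: [0.5495, 0.2179, 0.1561]
tcp_rot: [[0.001, -0.44, 0.898], [0.0, 0.898, 0.44], [-1.0, -0.0, 0.001]]
wrist_force: [0.1, -1.2, 5.5]
gripper_width: 0.157
```

```bash
python3 - <<'E'
from h import *
o=st()
E
```

```text
t 11.35 tcp [0.5495 0.2179 0.1561] yang 116.08 tilt [0.0007 0.0003] F [ 0.13 -1.17  5.45] M [-0.055  0.054 -0.029] w 0.157 q [ 0.378  0.353 -0.226  0.991  0.    -0.078]
```

The key is home: the floor presses back with about 5 N and the barrel has sunk a little. Now I'll turn clockwise slowly about the key's own axis, which lies 1 mm off the TCP.

move_arm:
  plan:
    - {"xyz":[0,0.05,0],"yaw":0.05}
    - {"xyz":[0,0.1,0],"yaw":0.1}
    - {"xyz":[0,0.15,0],"yaw":0.15}
    - {"xyz":[0,0.2,0],"yaw":0.2}
    - {"xyz":[0,0.2,0],"yaw":0.2}

```text
t: 11.85
tcp_pos: [0.5494, 0.2179, 0.156]
tcp_rot: [[0.001, -0.252, 0.968], [-0.0, 0.968, 0.252], [-1.0, -0.0, 0.001]]
wrist_force: [0.3, 0.1, 4.1]
gripper_width: 0.157
```

```bash
python3 - <<'E'
from h import *
o=st()
E
```

```text
t 11.85 tcp [0.5494 0.2179 0.156 ] yang 104.59 tilt [ 0.0006 -0.0002] F [0.34 0.09 4.14] M [-0.156  0.019  0.073] w 0.157 q [ 0.378  0.353 -0.226  0.991 -0.     0.123]
```

move_arm:
  plan:
    - {"xyz":[0,0.05,0],"yaw":0.06}
    - {"xyz":[0,0.1,0],"yaw":0.12}
    - {"xyz":[0,0.15,0],"yaw":0.18}
    - {"xyz":[0,0.2,0],"yaw":0.24}
    - {"xyz":[0,0.3,0.1],"yaw":0.3}
    - {"xyz":[0,0.35,0.1],"yaw":0.36}
    - {"xyz":[0,0.4,0.1],"yaw":0.42}
    - {"xyz":[0,0.4,0.1],"yaw":0.42}

```text
t: 12.65
tcp_pos: [0.5493, 0.2181, 0.1559]
tcp_rot: [[0.0, 0.164, 0.987], [-0.001, 0.987, -0.164], [-1.0, -0.001, 0.0]]
wrist_force: [0.1, -0.8, 5.0]
gripper_width: 0.159
```

```bash
python3 - <<'E'
from h import *
o=st();c=cap('wrist','w8');st()
cv2.imwrite('pics/w8c.png',cv2.resize(c['pixels'][100:310,180:380],(600,600),interpolation=2)[:,:,::-1])
E
```

```text
t 12.65 tcp [0.5493 0.2181 0.1559] yang 80.58 tilt [ 0.0003 -0.0006] F [ 0.11 -0.76  5.05] M [-0.378  0.056  0.123] w 0.159 q [ 0.378  0.354 -0.226  0.991 -0.001  0.543]
t 12.7 tcp [0.5493 0.2181 0.1559] yang 80.65 tilt [ 0.0003 -0.0005] F [ 0.49 -1.74  5.33] M [-0.376 -0.041  0.102] w 0.158 q [ 0.378  0.354 -0.226  0.991 -0.001  0.542]
```

View pics/w8c.png

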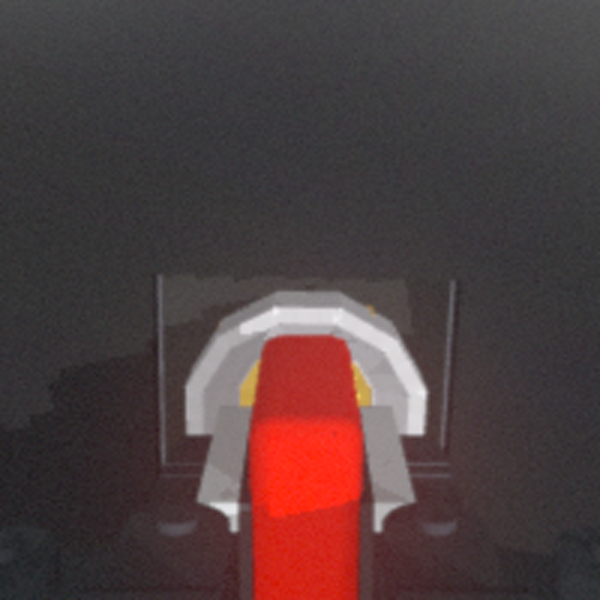

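The head is now in line with the till's x axis, and the torque is about 0.12 N m with small side forces. I'll keep turning.

move_arm:
  plan:
    - {"xyz":[0,0,0],"yaw":0.06}
    - {"xyz":[0,0,0],"yaw":0.12}
    - {"xyz":[0,0,0],"yaw":0.18}
    - {"xyz":[0,0,0],"yaw":0.24}
    - {"xyz":[0,0,0.1],"yaw":0.3}
    - {"xyz":[0,0,0.1],"yaw":0.36}
    - {"xyz":[0,0,0.1],"yaw":0.42}
    - {"xyz":[0,0,0.1],"yaw":0.42}

```text
t: 13.5
tcp_pos: [0.5492, 0.2181, 0.1558]
tcp_rot: [[0.0, 0.551, 0.835], [-0.001, 0.835, -0.551], [-1.0, -0.0, 0.0]]
wrist_force: [1.0, -2.0, 5.0]
gripper_width: 0.154
```

```bash
python3 - <<'E'
from h import *
st()
E
```

```text
t 13.5 tcp [0.5492 0.2181 0.1558] yang 56.57 tilt [ 0.     -0.0006] F [ 0.99 -2.    5.05] M [-0.448  0.1    0.067] w 0.154 q [ 0.378  0.354 -0.226  0.991 -0.001  0.962]
```

move_arm:
  plan:
    - {"xyz":[0,0.05,0],"yaw":0.06}
    - {"xyz":[0,0.1,0],"yaw":0.12}
    - {"xyz":[0,0.15,0],"yaw":0.18}
    - {"xyz":[0,0.2,0],"yaw":0.24}
    - {"xyz":[0,0.3,0.1],"yaw":0.3}
    - {"xyz":[0,0.3,0.1],"yaw":0.3}

```text
t: 14.1
tcp_pos: [0.5493, 0.2182, 0.1557]
tcp_rot: [[-0.0, 0.773, 0.635], [-0.001, 0.635, -0.773], [-1.0, -0.001, 0.0]]
wrist_force: [-0.2, -3.0, 5.5]
gripper_width: 0.156
```

```bash
python3 - <<'E'
from h import *
st();c=cap('top','t9');st()
cv2.imwrite('pics/t9c.png',cv2.resize(c['pixels'][90:290,40:260],(660,600),interpolation=2)[:,:,::-1])
E
```

```text
t 14.1 tcp [0.5493 0.2182 0.1557] yang 39.41 tilt [-0.0003 -0.0007] F [-0.19 -3.01  5.48] M [-0.595  0.18   0.11 ] w 0.156 q [ 3.780e-01  3.550e-01 -2.250e-01  9.910e-01 -1.000e-03  1.261e+00]
t 14.15 tcp [0.5494 0.2183 0.1557] yang 39.47 tilt [-0.0003 -0.0006] F [-0.93 -3.25  5.58] M [-0.582  0.108  0.095] w 0.154 q [ 0.378  0.355 -0.225  0.991 -0.     1.26 ]
```

View pics/t9c.png

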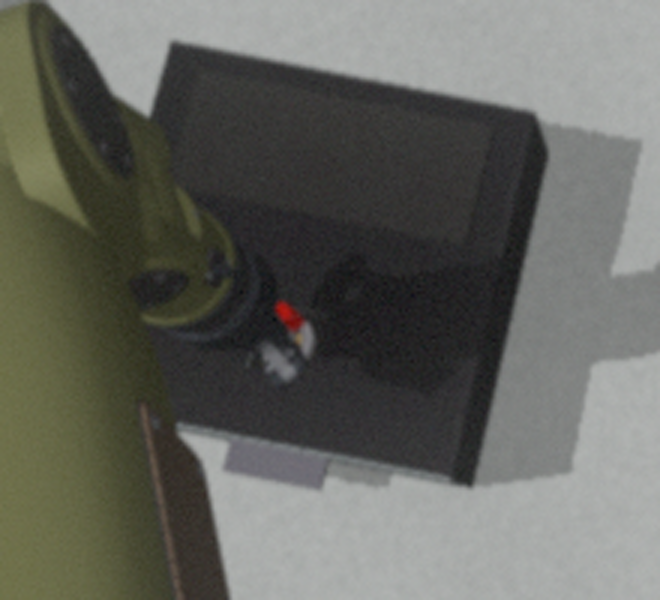

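The drawer is still shut with the key about 40° clockwise of the till's x axis. I'll ease off the 3 N side force with a small shift and turn on.

move_arm:
  plan:
    - {"xyz":[0,-0.5,0.6],"yaw":0}
    - {"xyz":[0,-0.5,0.6],"yaw":0.05}
    - {"xyz":[0,-0.4,0.6],"yaw":0.1}
    - {"xyz":[0,-0.4,0.6],"yaw":0.15}
    - {"xyz":[0,-0.4,0.6],"yaw":0.15}

```text
t: 14.65
tcp_pos: [0.5494, 0.2179, 0.1558]
tcp_rot: [[-0.0, 0.859, 0.512], [0.0, 0.512, -0.859], [-1.0, -0.0, -0.0]]
wrist_force: [0.4, -2.0, 4.5]
gripper_width: 0.159
```

```bash
python3 - <<'E'
from h import *
st();c=cap('top','t10')
cv2.imwrite('pics/t10c.png',cv2.resize(c['pixels'][200:290,60:220],(640,360),interpolation=2)[:,:,::-1])
E
```

```text
t 14.65 tcp [0.5494 0.2179 0.1558] yang 30.79 tilt [-0.0003  0.0001] F [ 0.36 -1.96  4.51] M [-0.478  0.216  0.181] w 0.159 q [ 0.377  0.354 -0.226  0.991  0.     1.411]
```

View pics/t10c.png

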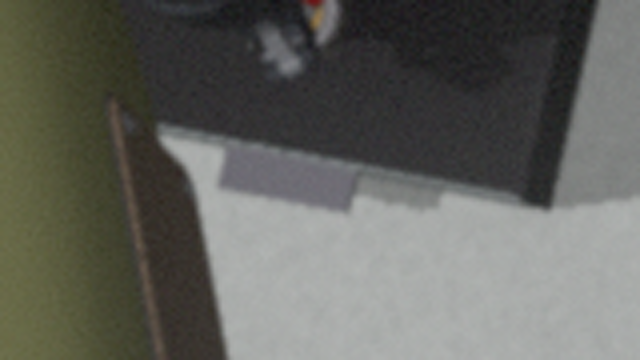

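move_arm:
  plan:
    - {"xyz":[0,-0.3,0.4],"yaw":0.05}
    - {"xyz":[0,-0.3,0.4],"yaw":0.1}
    - {"xyz":[0,-0.3,0.4],"yaw":0.15}
    - {"xyz":[0,-0.3,0.4],"yaw":0.15}
    - {"xyz":[0,-0.3,0.4],"yaw":0.15}

```text
t: 15.2
tcp_pos: [0.5498, 0.2176, 0.156]
tcp_rot: [[0.001, 0.926, 0.378], [0.0, 0.378, -0.926], [-1.0, 0.001, -0.0]]
wrist_force: [-0.8, -0.6, 4.8]
gripper_width: 0.155
```

```bash
python3 - <<'E'
from h import *
st();c=cap('top','t11')
cv2.imwrite('pics/t11c.png',cv2.resize(c['pixels'][200:290,60:220],(640,360),interpolation=2)[:,:,::-1])
E
```

```text
t 15.2 tcp [0.5498 0.2176 0.156 ] yang 22.24 tilt [0.0005 0.0005] F [-0.79 -0.59  4.84] M [-0.265 -0.01   0.04 ] w 0.155 q [ 0.377  0.354 -0.226  0.99   0.     1.559]
```

View pics/t11c.png

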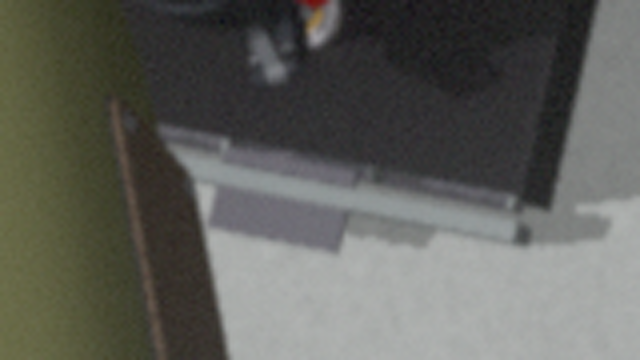

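The drawer is springing out: its front has moved down past the case edge, with the pull at (280,220). I'll wait for it to finish, then let go.

move_arm:
  plan:
    - {"xyz":[-0.5,0,0],"yaw":0}
    - {"xyz":[-0.5,0,0],"yaw":0}
    - {"xyz":[-0.5,0,0],"yaw":0}
    - {"xyz":[-0.5,0,0],"yaw":0}
    - {"xyz":[-0.5,0,0],"yaw":0}
    - {"xyz":[-0.5,0,0],"yaw":0}

```text
t: 15.85
tcp_pos: [0.5496, 0.2174, 0.1563]
tcp_rot: [[0.0, 0.926, 0.377], [0.0, 0.377, -0.926], [-1.0, 0.0, -0.0]]
wrist_force: [1.0, -0.7, 4.2]
gripper_width: 0.156
```

```bash
python3 - <<'E'
from h import *
st();c=cap('top','t12')
cv2.imwrite('pics/t12c.png',cv2.resize(c['pixels'][200:290,60:220],(640,360),interpolation=2)[:,:,::-1])
E
```

```text
t 15.85 tcp [0.5496 0.2174 0.1563] yang 22.12 tilt [0.0001 0.0001] F [ 1.02 -0.7   4.25] M [-0.199 -0.117  0.058] w 0.156 q [ 0.377  0.353 -0.226  0.992  0.     1.561]
```

View pics/t12c.png

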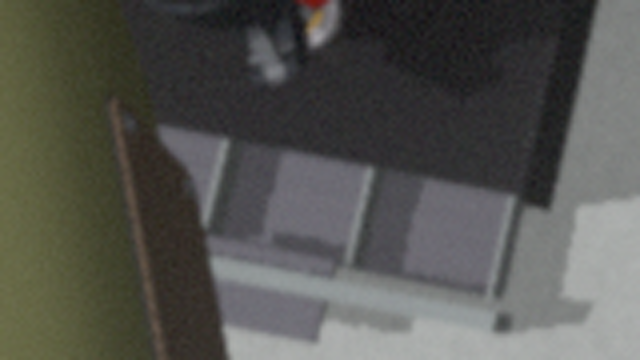

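The drawer is out, with its compartments visible and its front edge at about (350,285). I'll release the key and then rise straight up.

move_arm:
  plan:
    - {"xyz":[0,0,0],"yaw":0}
    - {"xyz":[0,0,0],"yaw":0}
    - {"xyz":[0,0,0],"yaw":0}
    - {"xyz":[0,0,0],"yaw":0}
    - {"xyz":[0,0,0],"yaw":0}
    - {"xyz":[0,0,0],"yaw":0}
  fingers: 45

```text
t: 16.5
tcp_pos: [0.5495, 0.2174, 0.1562]
tcp_rot: [[-0.0, 0.926, 0.376], [-0.0, 0.376, -0.926], [-1.0, -0.0, -0.0]]
wrist_force: [-0.0, -0.2, -0.2]
gripper_width: 0.525
```

```bash
python3 - <<'E'
from h import *
st();c=cap('wrist','w13')
E
```

```text
t 16.5 tcp [0.5495 0.2174 0.1562] yang 22.11 tilt [-0.0001 -0.    ] F [-0.02 -0.17 -0.19] M [ 0.032 -0.     0.005] w 0.525 q [ 0.377  0.354 -0.226  0.992  0.     1.561]
```

View pics/w13.png

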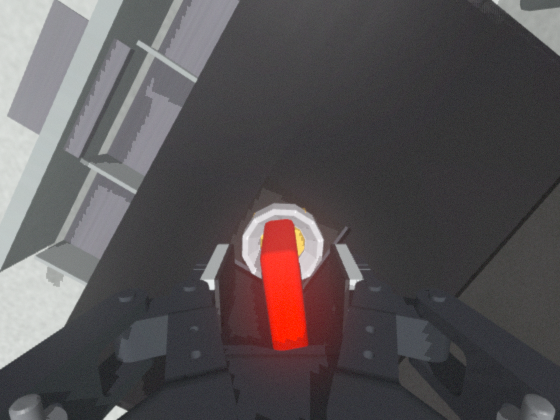

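The fingers at (215,280) and (348,280) are clear of the key head at (284,285), and the drawer stays open. I'll retreat upwards.

move_arm:
  plan:
    - {"xyz":[-20,0,0],"yaw":0}
    - {"xyz":[-50,0,0],"yaw":0}
    - {"xyz":[-90,0,0],"yaw":0}
    - {"xyz":[-110,0,0],"yaw":0}
    - {"xyz":[-110,0,0],"yaw":0}
    - {"xyz":[-110,0,0],"yaw":0}
    - {"xyz":[-110,0,0],"yaw":0}

```text
t: 17.25
tcp_pos: [0.5488, 0.2171, 0.2649]
tcp_rot: [[-0.002, 0.926, 0.376], [-0.001, 0.376, -0.926], [-1.0, -0.002, 0.0]]
wrist_force: [-0.5, -0.1, -0.4]
gripper_width: 0.528
```

```bash
python3 - <<'E'
from h import *
o=st();c=cap('wrist','w14');cap('scene','s14')
W=world(c,o);im=c['pixels'].astype(int);red=(im[...,0]>120)&(im[...,1]<60)&(im[...,2]<70)
p=W[red];p=p[p[:,2]>.12];zt=np.percentile(p[:,2],90);q=p[p[:,2]>zt-.006]
print(zt,cv2.minAreaRect((q[:,:2]*1000).astype(np.float32)))
E
```

```text
t 17.25 tcp [0.5488 0.2171 0.2649] yang 22.11 tilt [-0.002  -0.0008] F [-0.51 -0.08 -0.37] M [ 0.015 -0.002  0.012] w 0.528 q [ 0.377  0.294 -0.054  1.225 -0.     1.561]
0.17099964654672575 ((540.3662109375, 236.3694305419922), (14.439508438110352, 86.6181869506836), 29.09529685974121)
```

View pics/w14.png

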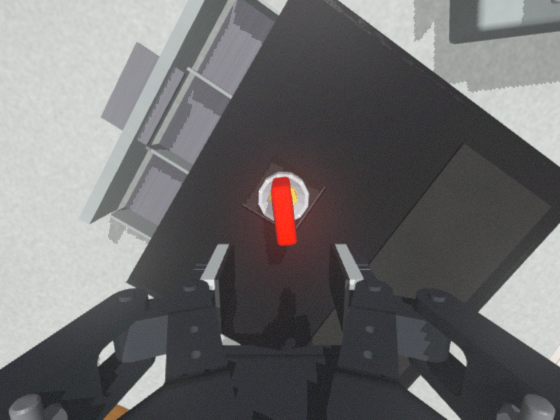

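View pics/s14.png

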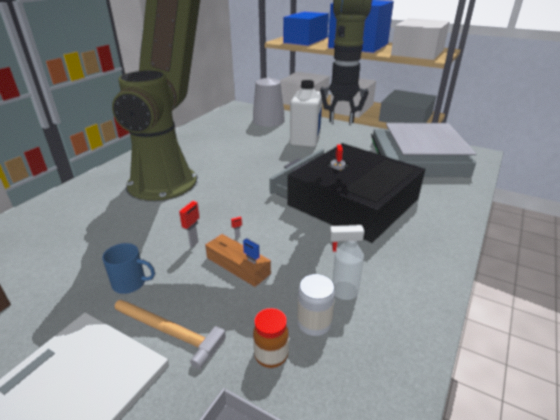

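```bash
python3 - <<'E'
from h import *
print(env.finish_job())
E
```

```text
the job is handed in; nothing more can be done
None
```

The job is done and handed in. The red key is in the lock, turned clockwise, the drawer has sprung open, and the gripper has let go. It took about 17 s of the 51 s allowed.

- **Key:** Three red keys were in view. I took the middle-sized one, which was in the stand.
- **Insertion:** The slot measured 26° in the world frame, about 37° anticlockwise of the till's x axis. The blade slid in with almost no resistance, and the slot floor pressed back with about 5 N.
- **Turning:** The drawer let go when the key was between 49° and 57° clockwise of the till's x axis. The measured twist was about 0.1–0.2 N m. The side force reached about 3 N and was eased off with a small shift.
- **Last checks:**
  - The key's top is at 171 mm, against about 170 mm expected when fully home, and the drawer is out.
  - The blue key and the other objects look undisturbed in the scene picture.
  - The gripper is about 110 mm above where it let go, with no contact force.
- **Checks that disagreed:** The last head-outline fit gave an implausible 87 mm length, so I ignored it. After release the key looked a few degrees off the gripper's line, probably springing back a little.

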